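# Close a three-plate wax mould and lock it with its pin

## Robot

A 6-joint arm with a two-finger parallel gripper is mounted at the origin on a cart in front of the work surface, level with it; the furniture and walls round the work are solid. World frame = base frame: x ahead of the robot, y to its left, z up, the work surface at z = 0. Lengths are in mm, angles in rad, forces in N, time in s.
With the tool pointing down it reaches from about 350 to 975 mm from the base axis. Payload 7.1 kg.
Tool frame: the origin (TCP) lies midway between the tips of the shut fingers; the grasp point (between the pads) lies 19 mm behind it (ctrl.grasp_offset is the distance from the TCP to the grasp point, in mm); z points along the fingers, y is the line along which they close (so a half turn about z gives the same grasp; the last joint's range is limited). The gripper opens to 88 mm and grips with 3 to 60 N. Pads are 20 mm wide; open, the fingers measure 115 mm over their backs; the gripper's body (75 mm by 178 mm) begins 61 mm behind the grasp point.
Start: joints at [1.146, 0.423, 1.63, -0, 1.089, -0.019], TCP at [246.689, 574.238, 222.675] pointing down, gripper open.
Joint ranges: [-3, 3], [-0.9, 2.11], [0.09, 2.58], [-1.31, 4.45], [0.11, 2.69], [-2.54, 2.54]. Speed limits (rad/s): [2.39, 2.39, 3.01, 3.14, 3.14, 3.14].

## Interface

Orientations are given as a rotation vector (axis times angle).
In Python, from workcell import sensors, viewer, ctrl gives the robot as it stands. The module is installed in compiled form; this text tells all that it offers.
- The arm moves only by the shell command python3 -m handwheel 'ROWS'. ROWS is JSON, a list of rows, each a list of 7 numbers: the shift along the tool's x, y, z in mm, then the turn, a rotation vector about the tool's x, y, z in rad, then the closure, from 0 (fully open) to 1 (shut). In form: [[x, y, z, rx, ry, rz, jaw], ...]. A call has 1 to 10 rows; each row shifts and turns the commanded pose from where the row before left it, along the tool's axes as they then stand; what a row does not reach is not made up. A row lasts 1/8 s, in which the tool goes at most 62.5 mm and 10.7 degrees, less where a joint would pass 70% of its speed; a pose out of reach is approached as far as the arm can. A call is refused whole if a number of a shift passes 62.5 or a number of a turn 0.188, either way. A call with a gripper value outside its range is refused whole. The fingers move at their own pace and stop on an object; the grip force is fixed at half the most. Time passes only in rows, so rows that do not move let the fingers close. It gives the time, the measured TCP pose, the force, the opening and the grip force at its end, in the units of the state.
- sensors.get_obs(): the state, without advancing time (a new reading comes with each control period).
- viewer.get_image(name): name is "scene" or "top" or "wrist"; returns a dict with "frame" (384x512x3 uint8, blue, green, red), "fov_y" (degrees; the focal length in pixels is half the picture's height over the tangent of half this angle, whatever the lens; pixels are square), "cx", "cy" (the principal point, pixels), "distortion" ([k1, k2, p1, p2, k3] as OpenCV has them; the pictures are not rectified), "R" (3x3) and "t" (3): a world point X has camera coordinates R X + t. Camera axes: x right, y down, z forward; pixel columns grow to the right and rows downward; lengths in mm; the calibration is good to about 2 mm. A picture is of the moment at which its call begins. There is no depth.
- ctrl.close_job(): hands the job in; it is judged then, once.
The state is a dict: "t": time; "qpos": joint angles; "qvel": joint speeds; "joint_torque": joint torques, N m; "ee_pos": TCP position; "orientation": TCP orientation; "ft_force": force on the tool from outside, world axes, zero at the start; "moment": the same for the moment, N m; "width": finger opening in mm; "grasp_force": force on a finger pad.
Only numpy, scipy, OpenCV 4.12 (cv2) and the standard library are available. Lean on these libraries where they do the work, as an engineer would, in place of code of your own. Each camera call takes 0.05 s, during which the arm holds its last target. There are 200 camera calls.

## Task

Close the aluminium wax mould on its bolster: set the core plate (the one with the cone on top) down on the bottom half and then the top half on the core plate, each nested fully down and flat on the cone below it with its pin hole over the hole beneath. Then take the pin of middle length from the wooden block and push it down through all three plates until its collar sits flat on the top half, and leave everything else on the bench where it is.

Things in the scene. Friction and masses are not known exactly. Their poses are not given: they have to be found in the camera images.
- base_seat (a point): bottom half of the mould: aluminium block 104 x 56 mm bolted on a dark steel bolster 150 x 86 x 10 mm, fixed to the bench. Point: centre of its upper face, 30 mm above the bench; x along its length towards the end with the pin hole, z up. Round the point a truncated cone rises from the face: 38 mm across at the foot, 31 mm at the top, 9 mm high
- base_hole (a point): mouth of the bottom half's pin hole, 38 mm along x from base_seat; 13 mm across, upright, 30 mm deep, down to the bench. A sprung ball stands into the hole 10 mm down: it stops the middle pin about 10 mm short of home, where the pin needs a push of 3 to 8 N for some 5 mm, until the ball snaps into the pin's groove
- core_plate_mid (a point): core plate: loose aluminium plate 104 x 56 x 18 mm lying flat, a cone like the bottom half's (9 mm high) on its upper face. Point: centre of the plate, 9 mm above its underside; x along its length towards the end with the pin hole, z up. Grip across the 56 mm width
- core_plate: the core plate, 0.24 kg; origin at the centre of its underside. In the underside is a conical pocket, 40 mm across at the mouth and 10 mm deep, that goes over the cone below with 1 mm of play all round, so that the flat faces meet
- core_plate_hole (a point): axis of the core plate's upright 13 mm through hole, at mid-thickness, 38 mm along x from its centre
- top_plate_mid (a point): top half: loose aluminium plate 104 x 56 x 18 mm lying flat, no cone; in the middle of its upper face a brass injection seat 22 mm across, 2 mm high. Point: centre of the plate, 9 mm above its underside; x along its length towards the end with the pin hole, z up. Grip across the 56 mm width
- top_plate: the top half, 0.25 kg; origin at the centre of its underside, which has the same conical pocket as the core plate; it goes over the core plate's cone
- top_plate_hole (a point): axis of the top half's upright 13 mm through hole, at mid-thickness, 38 mm along x from its centre
- pin_block: wooden block 142 x 46 x 46 mm, fixed to the bench; origin at the centre of its underside, x along its length. Three upright holes, 11.5 mm across and 38 mm deep, at x = -46, 0 and +46 mm; a steel pin stands point down in each, the three lengths in any order
- pin_medium_grip (a point): middle pin, 104 mm over all: shank 10 mm thick, 62 mm long from point to collar (point tapered over 6 mm to 5 mm); collar 22 mm across, 4 mm thick; above it a dark ringed handle 14 mm thick, 38 mm long. This point: on the axis in the handle, 27 mm above the collar's underside, 89 mm above the pin's point; z up along the pin
- pin_medium: the middle pin, 0.08 kg; origin at its point, z up along the pin. Fully home, its collar rests on the top half, 36 mm above the bottom half's upper face, and its point is 4 mm above the bench
- pin_medium_tip (a point): the point (lower end) of the middle pin
- pin_short_grip (a point): the short pin, alike but with a 44 mm shank (86 mm over all): for moulds of two plates, not wanted here. Point in its handle, 27 mm above the collar's underside
- pin_long_grip (a point): the long pin, alike but with an 80 mm shank (122 mm over all): for moulds of four plates, not wanted here. Point in its handle, 27 mm above the collar's underside
- rinse_bottle: bystander: small white capped plastic bottle, 37 mm wide, 88 mm tall, standing; origin at the centre of its underside
- glue_stick: bystander: glue stick, 28 mm wide, 92 mm tall, standing; origin at the centre of its underside
- flush_cutter: bystander: small flush cutter with dark blue grips, 139 x 57 x 12 mm, lying flat; origin at the centre of its underside
- scorper: bystander: hand graver with a wooden handle, 162 x 25 x 25 mm, lying flat; origin at the centre of its underside
- marker: bystander: marker pen, 128 x 12 mm, lying flat; origin at the centre of its underside
- ruler_a: bystander: wooden ruler, 274 x 26 x 5 mm, lying flat; origin at the centre of its underside

How it is judged (in metres and radians):
On the way, in this order (a step that is already met when the one before it is completed fails the run):
1. the core plate is seated on the bottom half, pin holes in line (horizontal distance between core_plate_mid and base_seat below 0.003 m and horizontal distance between core_plate_hole and base_hole below 0.006 m and z of core_plate_mid in the frame of base_seat between 0.006 and 0.011 m and angle between core_plate_mid's own z axis and vertical below 0.04 rad), for 0.2 s.
2. the top half is seated on the core plate, pin holes in line (all of step 1 and horizontal distance between top_plate_mid and base_seat below 0.004 m and horizontal distance between top_plate_hole and base_hole below 0.006 m and z of top_plate_mid in the frame of base_seat between 0.024 and 0.029 m and angle between top_plate_mid's own z axis and vertical below 0.04 rad), for 0.2 s.
3. the middle pin is pushed through all three plates, its collar down on the top half (all of step 2 and horizontal distance between pin_medium_tip and base_hole below 0.004 m and z of pin_medium_grip in the frame of base_seat between 0.06 and 0.0655 m and angle between pin_medium_grip's own z axis and vertical below 0.08 rad), for 0.1 s.
At the end, for the whole second after the job is handed in: Core plate on bottom half, top half on core plate: centred within 3 and 4 mm, down within 2 mm, level within 0.04 rad, pin holes within 4 mm; middle pin through all three, point within 4 mm of the hole axis, upright within 0.08 rad, collar within 2.5 mm of home; all at rest (horizontal distance between core_plate_mid and base_seat below 0.003 m and horizontal distance between each of core_plate_hole, top_plate_hole, pin_medium_tip and base_hole below 0.004 m and z of core_plate_mid in the frame of base_seat between 0.006 and 0.011 m and angle between each of core_plate_mid, top_plate_mid's own z axis and vertical below 0.04 rad and horizontal distance between top_plate_mid and base_seat below 0.004 m and z of top_plate_mid in the frame of base_seat between 0.024 and 0.029 m and z of pin_medium_grip in the frame of base_seat between 0.06 and 0.0655 m and angle between pin_medium_grip's own z axis and vertical below 0.08 rad and linear speed of each of core_plate, top_plate, pin_medium below 0.02 m/s); the robot touches nothing.
It fails at once if a bystander (bottle, glue stick, cutter, graver, marker, ruler) or one of the other pins is moved by more than 30 mm (distance of any of rinse_bottle, glue_stick, flush_cutter, scorper, marker, ruler_a, pin_short_grip, pin_long_grip from where it was at the start of the episode above 0.03 m).
It also fails if it takes over 72 s, if anything falls off the work surface, if the arm or the gripper's body presses on something with over 40 N, if the wrist force passes 120 N, or if a joint passes its speed limit or range.

## Working session

There is one attempt and no reset: what is moved stays moved. The work goes in short steps, Python scripts to look and compute and a shell command to move; the robot and the scene stay as the last step left them, time stands still between calls to the robot, and variables do not carry over. Pictures are saved under pics/ and viewed, at most 10 in all, crops included, and the job is handed in when it is done.

```bash
mkdir -p pics && cat > h.py <<'E'
import numpy as np, cv2
from workcell import sensors, viewer, ctrl
def grab(name, fn=None):
    d=viewer.get_image(name)
    if fn: cv2.imwrite('pics/'+fn+'.png', d['frame'])
    return d
def K(d):
    f=d['frame'].shape[0]/2/np.tan(np.radians(d['fov_y'])/2)
    return np.array([[f,0,d['cx']],[0,f,d['cy']],[0,0,1.]])
def ray(d,uv):
    p=cv2.undistortPoints(np.array(uv,float).reshape(-1,1,2),K(d),np.array(d['distortion'],float)).reshape(-1,2)
    v=np.c_[p,np.ones(len(p))]@np.array(d['R']); o=-np.array(d['R']).T@np.array(d['t'])
    return o,v
def onz(d,uv,z):
    o,v=ray(d,uv); return o+v*((z-o[2])/v[:,2])[:,None]
def proj(d,X):
    r,_=cv2.Rodrigues(np.array(d['R'],float))
    return cv2.projectPoints(np.array(X,float).reshape(-1,1,3),r,np.array(d['t'],float),K(d),np.array(d['distortion'],float))[0].reshape(-1,2)
E
python3 - <<'E'
from h import *
a=grab('top','top0');b=grab('scene','scene0');c=grab('wrist','wrist0')
for d in (a,b,c): print(d['fov_y'],d['cx'],d['cy'],np.round(-np.array(d['R']).T@np.array(d['t'])),np.round(d['R'],2).tolist(),d['distortion'])
cv2.imwrite('pics/top0b.png',cv2.resize(a['frame'],(800,600),interpolation=cv2.INTER_CUBIC))
cv2.imwrite('pics/scene0b.png',cv2.resize(b['frame'],(800,600),interpolation=cv2.INTER_CUBIC))
s=sensors.get_obs(); print(s)
E
```

```text
51.30790199496122 251.7738542259213 191.3295421112716 [ 472.   21. 1468.] [[0.03, -1.0, 0.01], [-0.99, -0.03, -0.12], [0.12, -0.0, -0.99]] [0.01420549 0.         0.         0.         0.        ]
52.48023017625832 256.61314910195813 193.54312458228958 [  -2. -671.  907.] [[0.73, -0.69, -0.01], [-0.45, -0.47, -0.76], [0.52, 0.56, -0.65]] [-0.0142849  0.         0.         0.         0.       ]
70.21969941678066 252.45854189616347 191.07172146580794 [174. 605. 385.] [[0.39, 0.92, -0.0], [0.88, -0.38, 0.29], [0.27, -0.12, -0.96]] [0.00554341 0.         0.         0.         0.        ]
{'t': 0.15, 'qpos': array([ 1.14596071e+00,  4.23654550e-01,  1.63048955e+00,  9.79134950e-06,
        1.08857759e+00, -1.90355937e-02]), 'qvel': array([-0.00013649, -0.00166613, -0.00312186, -0.00066642, -0.00104856,
        0.00053874]), 'joint_torque': array([ 3.20391537e-04, -5.44979918e+01, -2.73921382e+01,  6.44693105e-02,
        2.03576958e-02, -6.04649335e-05]), 'ee_pos': array([246.54455796, 573.86624521, 222.09675941]), 'orientation': array([-6.33019638e-01, -3.07689339e+00,  1.72684932e-03]), 'ft_force': array([0.53877946, 0.09266754, 0.64058441]), 'moment': array([ 0.00451827, -0.00472817, -0.01287867]), 'grasp_force': 0.0, 'width': 87.80285167890639}
```

View pics/top0b.png

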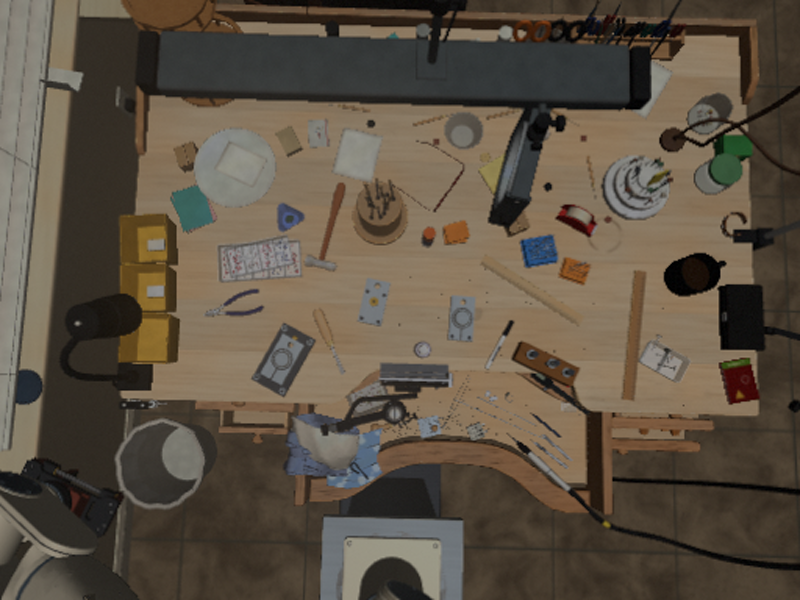

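View pics/scene0b.png

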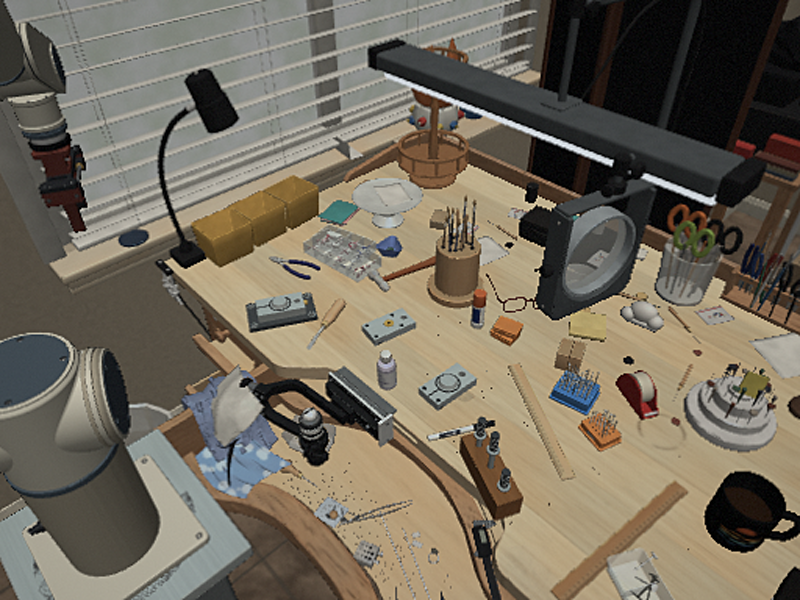

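The top view shows the base at (283,358), core plate (461,317), top half (374,302) and pin block (546,363), all in 800x600 pixels. The scene view agrees: bottle (387,370), glue stick (478,308), pins with their tops near (480,425), (494,445) and (503,475).

```bash
python3 - <<'E'
from h import *
a=grab('top');b=grab('scene')
s=1/1.5625
for n,p,z in [('base',(283,358),39),('basehole',(296,333),30),('core',(461,317),27),('top',(374,302),20),('blk',(546,363),46),('bottle',(422,349),88),('glue',(428,236),90),('blk_l',(516,350),46),('blk_r',(577,372),46),('marker',(499,343),6),('scorper',(329,340),20)]:
    print(n,np.round(onz(a,[np.array(p)*s],z)[0]))
for n,p,z in [('base',(278,303),35),('core',(447,382),27),('top',(388,325),20),('pinA',(480,425),100),('pinB',(494,443),100),('pinC',(503,473),100)]:
    print(n,np.round(onz(b,[np.array(p)*s],z)[0]))
c=grab('wrist')
cv2.imwrite('pics/w0.png',cv2.resize(c['frame'],(800,600),interpolation=cv2.INTER_CUBIC))
E
```

```text
base [504. 261.  39.]
basehole [562. 236.  30.]
core [ 610. -144.   27.]
top [640.  59.  20.]
blk [ 509. -336.   46.]
bottle [531. -52.  88.]
glue [785. -60.  90.]
blk_l [ 537. -268.   46.]
blk_r [ 491. -406.   46.]
marker [ 554. -236.    6.]
scorper [549. 160.  20.]
base [496. 260.  35.]
core [ 603. -153.   27.]
top [635.  52.  20.]
pinA [ 523. -298.  100.]
pinB [ 512. -338.  100.]
pinC [ 479. -383.  100.]
```

View pics/w0.png

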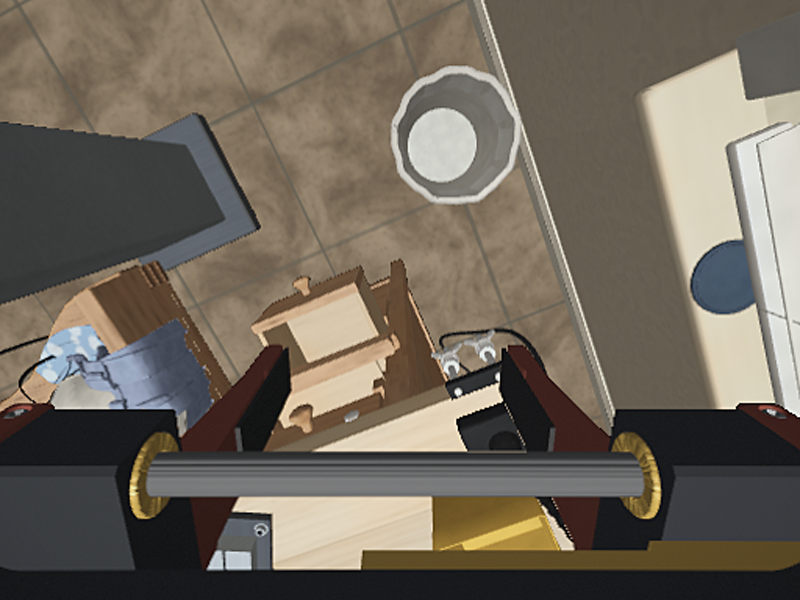

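The wrist view looks past the fingers (tips near (270,350) and (510,350)), so the upper part of the picture is free. The camera sits about 79 mm along tool +x. I'll put it over the base.

```bash
python3 -m handwheel '[[-55,-23,0,0,0,0,0],[-55,-23,0,0,0,0,0],[-55,-23,0,0,0,0,0],[-55,-23,0,0,0,0,0],[-55,-23,0,0,0,0,0],[-55,-23,0,0,0,0,0],[-55,-23,0,0,0,0,0],[-55,-23,0,0,0,0,0],[0,0,0,0,0,0,0],[0,0,0,0,0,0,0]]' && python3 - <<'E'
from h import *
c=grab('wrist')
cv2.imwrite('pics/w1.png',cv2.resize(c['frame'],(800,600),interpolation=cv2.INTER_CUBIC))
E
```

```text
t: 1.55
ee_pos: [577.9, 231.5, 222.4]
orientation: [-0.634, -3.076, 0.0]
ft_force: [0.1, 0.7, -0.1]
width: 88.0
grasp_force: 0.0
```

View pics/w1.png

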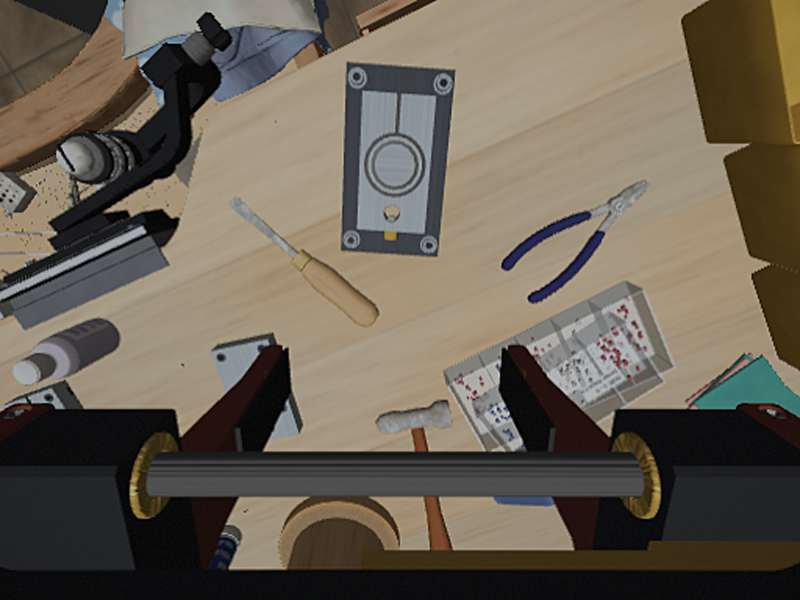

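The base sits at cone (395,163), its hole at (391,213), with the bolster corners around (357,76), (443,84), (430,243) and (350,240). Part of the top half shows at (255,375). I'll measure by mask and minAreaRect on the plane.

```bash
cat >> h.py <<'E'
def plate(d,roi,z,smax=50,vmin=90,dbg=None):
    """light grey plate in roi (u0,v0,u1,v1 native px) -> world rect of its top face"""
    u0,v0,u1,v1=roi; im=cv2.resize(d['frame'][v0:v1,u0:u1],None,fx=4,fy=4,interpolation=cv2.INTER_CUBIC)
    h=cv2.cvtColor(im,cv2.COLOR_BGR2HSV)
    m=((h[...,1]<smax)&(h[...,2]>vmin)).astype(np.uint8)*255
    m=cv2.morphologyEx(m,cv2.MORPH_CLOSE,np.ones((13,13)))
    m=cv2.morphologyEx(m,cv2.MORPH_OPEN,np.ones((13,13)))
    cs,_=cv2.findContours(m,cv2.RETR_EXTERNAL,cv2.CHAIN_APPROX_NONE); c=max(cs,key=cv2.contourArea)
    if dbg: cv2.imwrite('pics/'+dbg+'.png',np.hstack([im,cv2.drawContours(im.copy(),[c],-1,(0,0,255),1)]))
    px=(c.reshape(-1,2)+.5)/4-.5+[u0,v0]
    P=onz(d,px,z); r=cv2.minAreaRect(P[:,:2].astype(np.float32))
    return r,P,im
def blobs(d,roi,z,dark,lo=10,hi=400):
    u0,v0,u1,v1=roi; im=cv2.resize(d['frame'][v0:v1,u0:u1],None,fx=4,fy=4,interpolation=cv2.INTER_CUBIC)
    g=cv2.cvtColor(im,cv2.COLOR_BGR2GRAY); m=(g<dark).astype(np.uint8)
    out=[]
    cs,hh=cv2.findContours(m,cv2.RETR_CCOMP,cv2.CHAIN_APPROX_NONE)
    for c in cs:
        px=(c.reshape(-1,2)+.5)/4-.5+[u0,v0]; P=onz(d,px,z)[:,:2].astype(np.float32)
        a=cv2.contourArea(P)
        if lo<a<hi and len(c)>8:
            (x,y),(w,h),t=cv2.minAreaRect(P); out.append((round(x,1),round(y,1),round(w,1),round(h,1),round(a)))
    return out
E
python3 - <<'E'
from h import *
d=grab('wrist','w1n')
roi=(205,30,300,170)
for sm,vm in ((45,110),(60,130)):
    r,P,im=plate(d,roi,30,sm,vm,'dbg%d'%vm); print(r)
h=cv2.cvtColor(d['frame'],cv2.COLOR_BGR2HSV)
print('plate',h[80,240],'bolster',h[100,227],'wood',h[120,205],'hole',h[134:139,250])
for dk in (70,100,130): print(dk,blobs(d,roi,30,dk,40,1600))
E
```

```text
((502.7803955078125, 264.0577087402344), (56.76353454589844, 105.50709533691406), 62.943843841552734)
((502.7547607421875, 264.0914001464844), (56.18023681640625, 104.88219451904297), 62.95685577392578)
plate [102  25 154] bolster [107  34  68] wood [ 19  53 169] hole [[ 18  71 169]
 [ 18  70 168]
 [ 18  71 170]
 [ 18  74 149]
 [ 18  28 109]]
70 [(463.1, 320.5, 15.5, 16.0, 192)]
100 [(502.7, 264.6, 36.1, 36.1, 1028), (502.3, 264.0, 33.2, 33.1, 859), (571.9, 265.1, 14.8, 14.7, 171), (542.5, 207.5, 15.0, 14.8, 173), (502.4, 264.1, 44.0, 44.0, 1516), (463.3, 320.3, 14.2, 15.2, 166), (433.8, 263.0, 14.7, 14.6, 167), (410.5, 252.8, 16.2, 7.2, 60)]
130 [(538.2, 245.8, 14.2, 9.9, 71), (502.6, 264.3, 37.9, 37.9, 1110), (502.5, 264.2, 31.4, 32.0, 785), (573.1, 265.8, 10.7, 13.6, 61), (543.6, 207.8, 11.5, 14.0, 63), (502.5, 264.1, 43.0, 42.7, 1440), (463.3, 320.4, 13.4, 13.6, 74), (432.2, 262.5, 10.6, 13.6, 93), (410.7, 253.0, 16.8, 7.4, 67)]
```

Base: centre (502.7, 264.1), size 56x105 (matches), x axis at -27.05°, hole confirmed at (538,246). Next, the top half and core plate.

```bash
python3 -m handwheel '[[-44.6,-39.7,0,0,0,0,0],[-44.6,-39.7,0,0,0,0,0],[-44.6,-39.7,0,0,0,0,0],[-44.6,-39.7,0,0,0,0,0],[-44.6,-39.7,0,0,0,0,0],[0,0,0,0,0,-0.134,0],[0,0,0,0,0,-0.134,0],[0,0,0,0,0,-0.134,0],[0,0,0,0,0,0,0]]' && python3 - <<'E'
from h import *
c=grab('wrist','w2n')
cv2.imwrite('pics/w2.png',cv2.resize(c['frame'],(800,600),interpolation=cv2.INTER_CUBIC))
print(proj(c,[(610,-144,18),(640,59,18)]))
E
```

```text
t: 2.78
ee_pos: [704.6, -37.3, 222.7]
orientation: [-0.005, -3.141, -0.0]
ft_force: [-0.0, -0.1, 0.1]
width: 87.9
grasp_force: 0.0
[[168.16580376  95.23610661]
 [326.19713596 119.18143779]]
```

View pics/w2.png

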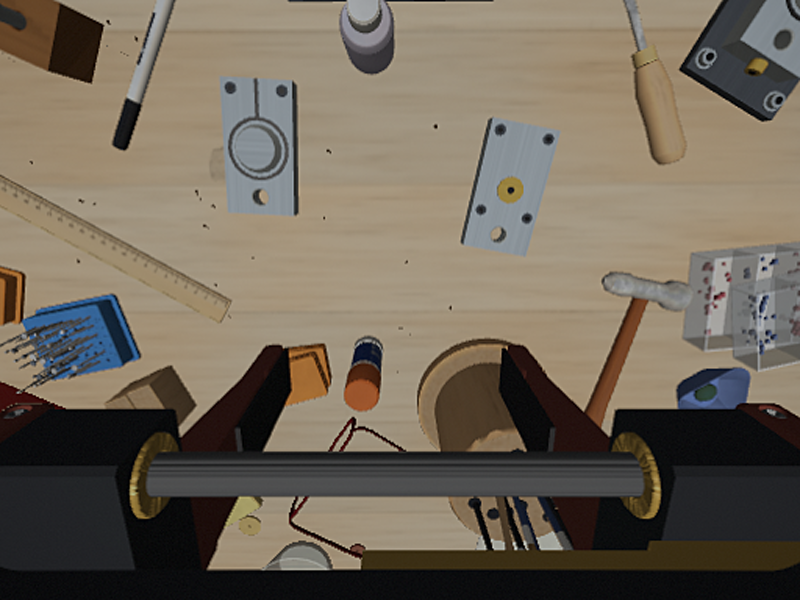

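Core plate: cone (258,146), hole (260,197). Top half: brass seat (510,190), hole (498,234). Both holes lie on the far (+x) side. Measuring.

```bash
python3 - <<'E'
from h import *
d=grab('wrist')
for n,roi in (('core',(130,40,200,145)),('top',(285,68,365,170))):
    for sm,vm in ((35,110),(40,130),(40,145)):
        r,P,im=plate(d,roi,18,sm,vm); print(n,vm,np.round(r[0],1),np.round(r[1],1),round(r[2],2))
    u0,v0,u1,v1=roi
    for dk in (100,): print(blobs(d,roi,18,dk,60,1600))
    im=cv2.resize(d['frame'][v0:v1,u0:u1],None,fx=4,fy=4,interpolation=cv2.INTER_CUBIC);h=cv2.cvtColor(im,cv2.COLOR_BGR2HSV)
    m=((h[...,0]<30)&(h[...,1]>45)).astype(np.uint8)   # warm colour: wood seen in hole, brass
    cs,_=cv2.findContours(m,cv2.RETR_CCOMP,cv2.CHAIN_APPROX_NONE)
    for c in cs:
        P=onz(d,(c.reshape(-1,2)+.5)/4-.5+[u0,v0],18)[:,:2].astype(np.float32)
        if 30<cv2.contourArea(P)<600: print(' warm',np.round(cv2.minAreaRect(P)[0],1),np.round(cv2.minAreaRect(P)[1],1))
E
```

```text
core 110 [ 609.8 -148.3] [ 56.7 105.3] 86.79
core 130 [ 609.7 -148.5] [ 56.5 105.5] 86.78
core 145 [ 609.7 -148.4] [ 56.3 105.5] 86.73
[(647.9, -152.5, 13.1, 8.2, 61), (611.3, -142.8, 26.2, 36.6, 208), (611.5, -118.2, 4.2, 102.7, 354), (609.8, -148.1, 43.6, 43.9, 1504)]
 warm [ 647.4 -147.6] [11.   7.7]
top 110 [642.7  59.1] [ 57.  105.5] 79.42
top 130 [642.6  59.2] [ 57.  105.9] 79.61
top 145 [642.6  59.4] [ 56.5 105.7] 79.37
[(637.2, 29.7, 3.5, 102.3, 269)]
 warm [679.   49.8] [10.3  8.4]
 warm [642.7  59.2] [21.7 21.2]
```

Both sizes check out (56x105). Core plate: (609.7,-148.4), yaw -3.25°. Top half: (642.6,59.2), yaw -10.5°. I'll go over the core plate.

```bash
cat >> h.py <<'E'
from scipy.spatial.transform import Rotation as Ro
def go(x,y,z,yaw):
    """print shift in tool axes (apply before the turn) to TCP x,y,z with plate yaw (deg, tool x = yaw+180)"""
    s=sensors.get_obs(); R=Ro.from_rotvec(s['orientation']).as_matrix()
    dl=R.T@(np.array([x,y,z])-s['ee_pos'])
    T=np.eye(3); a=np.radians(yaw+180); T=np.c_[[np.cos(a),np.sin(a),0],[-np.cos(a+np.pi/2),-np.sin(a+np.pi/2),0],[0,0,-1]]
    print('t',round(s['t'],2),'pos',np.round(s['ee_pos'],1),'shift',np.round(dl,1),'turn',np.round(Ro.from_matrix(R.T@T).as_rotvec(),3),'q6',round(s['qpos'][5],2),'F',np.round(s['ft_force'],1),'w',round(s['width'],1),round(s['grasp_force'],1))
E
python3 -m handwheel '[[31.5,-37.1,0,0,0,0,0],[31.5,-37.1,0,0,0,0,0],[31.5,-37.1,0,0,0,0.053,0],[0,0,45,0,0,0,0],[0,0,45,0,0,0,0],[0,0,45,0,0,0,0],[0,0,35,0,0,0,0],[0,0,0,0,0,0,0],[0,0,0,0,0,0,0]]' && python3 -c "
from h import *
go(609.7,-148.4,4,-3.25)"
```

```text
t: 4.0
ee_pos: [610.9, -149.8, 54.0]
orientation: [0.09, 3.139, -0.001]
ft_force: [0.0, -0.6, 1.1]
width: 87.3
grasp_force: 0.0
t 4.0 pos [ 610.9 -149.8   54. ] shift [ 1.3  1.4 50. ] turn [-0.     0.002 -0.001] q6 -1.77 F [ 0.  -0.6  1.1] w 87.3 0.0
```

```bash
python3 -m handwheel '[[1,1,25,0,0,0,0],[0,0,15,0,0,0,0],[0,0,10,0,0,0,0],[0,0,0,0,0,0,1],[0,0,0,0,0,0,1],[0,0,0,0,0,0,1],[0,0,0,0,0,0,1],[0,0,0,0,0,0,1],[0,0,0,0,0,0,1]]' && python3 -c "
from h import *
go(609.7,-148.4,4,-3.25)"
```

```text
t: 5.12
ee_pos: [609.3, -148.9, 3.2]
orientation: [0.089, 3.14, -0.0]
ft_force: [-0.9, 1.1, 6.2]
width: 56.0
grasp_force: 30.0
t 5.12 pos [ 609.3 -148.9    3.2] shift [-0.3  0.5 -0.8] turn [-0.     0.001 -0.   ] q6 -1.77 F [-0.9  1.1  6.2] w 56.0 30.0
```

```bash
python3 -m handwheel '[[0,0,-20,0,0,0,1],[0,0,-50,0,0,0,1],[0,0,-60,0,0,0,1],[18.5,58,0,0,0,0,1],[18.5,58,0,0,0,0,1],[18.5,58,0,0,0,0,1],[18.5,58,0,0,0,0,1],[18.5,58,0,0,0,0,1],[18.5,58,0,0,0,0,1],[18.5,58,0,0,0,0,1]]' && python3 -m handwheel '[[0,0,0,0,0,0.138,1],[0,0,0,0,0,0.138,1],[0,0,0,0,0,0.139,1],[0,0,0,0,0,0,1],[0,0,0,0,0,0,1]]' && python3 -c "
from h import *
go(502.7,264.1,34,-27.05)"
```

```text
t: 6.38
ee_pos: [502.0, 265.6, 133.6]
orientation: [0.089, 3.14, 0.0]
ft_force: [1.3, 0.4, -2.3]
width: 55.8
grasp_force: 30.0
t: 7.0
ee_pos: [502.7, 263.8, 133.1]
orientation: [0.73, 3.055, 0.0]
ft_force: [0.4, -0.3, -1.2]
width: 55.5
grasp_force: 30.0
t 7.0 pos [502.7 263.8 133.1] shift [ 0.2  0.3 99.1] turn [0.    0.    0.003] q6 -0.64 F [ 0.4 -0.3 -1.2] w 55.5 30.0
```

```bash
python3 -m handwheel '[[0,0,40,0,0,0,1],[0,0,30,0,0,0,1],[0,0,18,0,0,0,1],[0,0,0,0,0,0,1],[0,0,3,0,0,0,1],[0,0,3,0,0,0,1],[0,0,3,0,0,0,1],[0,0,0,0,0,0,1]]' && python3 -c "
from h import *
go(502.7,264.1,33.2,-27.05)"
```

```text
t: 8.0
ee_pos: [502.7, 263.9, 35.7]
orientation: [0.734, 3.055, 0.0]
ft_force: [-0.4, 0.8, -1.6]
width: 55.8
grasp_force: 30.0
t 8.0 pos [502.7 263.9  35.7] shift [0.1 0.2 2.5] turn [0. 0. 0.] q6 -0.64 F [-0.4  0.8 -1.6] w 55.8 30.0
```

No contact force, so it is nested. I'll lower the last bit and release.

```bash
python3 -m handwheel '[[0,0,2,0,0,0,1],[0,0,1,0,0,0,1],[0,0,0,0,0,0,1]]' && python3 -m handwheel '[[0,0,0,0,0,0,0.6],[0,0,0,0,0,0,0.2],[0,0,0,0,0,0,0.2],[0,0,-3,0,0,0,0],[0,0,-30,0,0,0,0],[0,0,-50,0,0,0,0],[0,0,-50,0,0,0,0],[0,0,-50,0,0,0,0],[0,0,0,0,0,0,0],[0,0,0,0,0,0,0]]' && python3 -c "
from h import *
go(642.6,59.2,222,-10.5)"
```

```text
t: 8.38
ee_pos: [502.8, 263.9, 33.2]
orientation: [0.734, 3.055, 0.0]
ft_force: [-2.4, -0.5, 5.0]
width: 55.7
grasp_force: 30.0
t: 9.62
ee_pos: [502.4, 263.7, 215.3]
orientation: [-0.734, -3.054, 0.0]
ft_force: [-0.7, -0.6, -0.9]
width: 87.7
grasp_force: 0.0
t 9.62 pos [502.4 263.7 215.3] shift [-217.9 -118.4   -6.7] turn [-0.    -0.    -0.288] q6 -0.64 F [-0.7 -0.6 -0.9] w 87.7 0.0
```

```bash
python3 -m handwheel '[[-40,0,0,0,0,0,0],[-40,0,0,0,0,0,0],[0,0,0,0,0,0,0],[0,0,0,0,0,0,0]]' && python3 - <<'E'
from h import *
d=grab('wrist','w3n')
print(proj(d,[(502.7,264.1,48)]))
u,v=proj(d,[(502.7,264.1,48)])[0]
roi=(int(u-50),max(0,int(v-65)),int(u+50),int(v+65))
r,P,im=plate(d,roi,48,40,130); print(np.round(r[0],1),np.round(r[1],1),round(r[2],2))
cv2.imwrite('pics/w3.png',im)
print(blobs(d,roi,48,100,60,1800))
go(642.6,59.2,222,-10.5)
E
```

```text
t: 10.12
ee_pos: [572.6, 227.2, 213.8]
orientation: [-0.734, -3.051, 0.003]
ft_force: [0.1, -0.4, -0.9]
width: 87.6
grasp_force: 0.0
[[253.16821153 108.29088908]]
[502.3 264.3] [ 69.6 121.8] 62.71
[(503.3, 264.5, 36.5, 36.4, 1029), (502.9, 264.1, 33.3, 33.3, 864), (503.1, 264.3, 43.7, 44.1, 1514)]
t 10.18 pos [572.6 227.5 214.3] shift [-138.9 -118.2   -7.8] turn [-0.002 -0.002 -0.288] q6 -0.74 F [-0.9  0.1  0.5] w 87.8 0.0
```

View pics/w3.png

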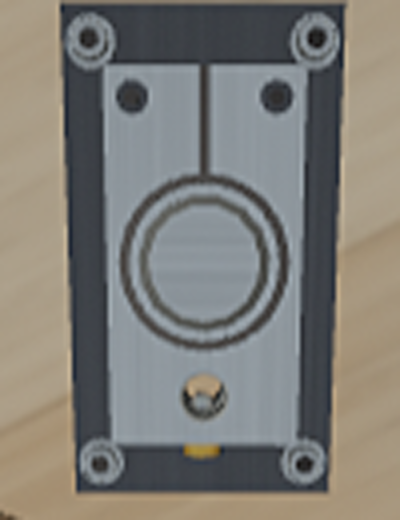

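The core plate sits squarely on the base: cone (205,262) and hole (204,395) in the crop, centre measured at (503,264.3). Next, the top half.

```bash
python3 -m handwheel '[[-46.3,-39.4,0,0,0,0,0],[-46.3,-39.4,0,0,0,0,0],[-46.3,-39.4,0,0,0,0,0],[0,0,20,0,0,-0.144,0],[0,0,40,0,0,-0.144,0],[0,0,50,0,0,0,0],[0,0,50,0,0,0,0],[0,0,0,0,0,0,0],[0,0,0,0,0,0,0]]' && python3 -c "
from h import *
go(642.6,59.2,4,-10.5)"
```

```text
t: 11.3
ee_pos: [644.6, 59.7, 57.1]
orientation: [0.287, 3.127, 0.0]
ft_force: [-0.3, -0.7, 0.7]
width: 87.6
grasp_force: 0.0
t 11.3 pos [644.6  59.7  57.1] shift [ 1.9 -0.9 53.1] turn [0.    0.001 0.   ] q6 -1.31 F [-0.3 -0.7  0.7] w 87.6 0.0
```

```bash
python3 -m handwheel '[[1.9,-0.9,28,0,0,0,0],[0,0,15,0,0,0,0],[0,0,10,0,0,0,0],[0,0,0,0,0,0,1],[0,0,0,0,0,0,1],[0,0,0,0,0,0,1],[0,0,0,0,0,0,1],[0,0,0,0,0,0,1],[0,0,0,0,0,0,1]]' && python3 -c "
from h import *
go(502.9,264.2,150,-27.05)"
```

```text
t: 12.42
ee_pos: [642.3, 58.6, 3.2]
orientation: [0.288, 3.128, 0.0]
ft_force: [-1.1, 0.1, 5.2]
width: 55.3
grasp_force: 30.0
t 12.43 pos [642.3  58.6   3.2] shift [ 174.6  176.7 -146.9] turn [0.    0.001 0.288] q6 -1.31 F [-1.1  0.1  5.2] w 55.3 30.0
```

```bash
python3 -m handwheel '[[0,0,-20,0,0,0,1],[0,0,-50,0,0,0,1],[0,0,-60,0,0,0,1],[43.6,44.2,0,0,0,0,1],[43.6,44.2,0,0,0,0,1],[43.6,44.2,0,0,0,0,1],[43.7,44.2,0,0,0,0,1],[0,0,0,0,0,0.144,1],[0,0,0,0,0,0.144,1],[0,0,0,0,0,0,1]]' && python3 -m handwheel '[[0,0,0,0,0,0,1],[0,0,0,0,0,0,1]]' && python3 -c "
from h import *
go(502.9,264.2,51.2,-27.05)"
```

```text
t: 13.68
ee_pos: [502.4, 264.4, 133.3]
orientation: [0.732, 3.055, 0.0]
ft_force: [-0.5, -0.2, -2.6]
width: 56.1
grasp_force: 30.0
t: 13.92
ee_pos: [502.8, 264.0, 132.8]
orientation: [-0.733, -3.055, 0.0]
ft_force: [-0.5, -0.2, -2.2]
width: 56.0
grasp_force: 30.0
t 13.93 pos [502.8 264.  132.8] shift [ 0.   0.2 81.6] turn [-0.    -0.     0.001] q6 -0.64 F [-0.5 -0.2 -2.2] w 56.0 30.0
```

```bash
python3 -m handwheel '[[0,0,35,0,0,0,1],[0,0,25,0,0,0,1],[0,0,9,0,0,0,1],[0,0,0,0,0,0,1],[0,0,3,0,0,0,1],[0,0,3,0,0,0,1],[0,0,3,0,0,0,1],[0,0,2,0,0,0,1],[0,0,1.5,0,0,0,1],[0,0,0,0,0,0,1]]'
```

```text
t: 15.18
ee_pos: [502.8, 264.3, 51.2]
orientation: [0.734, 3.055, 0.0]
ft_force: [0.1, 0.1, -1.8]
width: 55.6
grasp_force: 30.0
```

```bash
python3 -m handwheel '[[0,0,0.7,0,0,0,1],[0,0,0,0,0,0,0.6],[0,0,0,0,0,0,0.2],[0,0,0,0,0,0,0.2],[0,0,-3,0,0,0,0],[0,0,-40,0,0,0,0],[0,0,-60,0,0,0,0],[0,0,-60,0,0,0,0],[-40,0,0,0,0,0,0],[-40,0,0,0,0,0,0]]' && python3 -m handwheel '[[0,0,0,0,0,0,0],[0,0,0,0,0,0,0]]' && python3 - <<'E'
from h import *
d=grab('wrist','w4n')
u,v=proj(d,[(502.7,264.1,66)])[0]
roi=(int(u-50),max(0,int(v-65)),int(u+50),int(v+65))
r,P,im=plate(d,roi,66,40,130); print(np.round(r[0],1),np.round(r[1],1),round(r[2],2))
cv2.imwrite('pics/w4.png',im)
h=cv2.cvtColor(im,cv2.COLOR_BGR2HSV)
m=((h[...,0]<35)&(h[...,1]>60)&(h[...,2]>60)).astype(np.uint8)
for c in cv2.findContours(m,cv2.RETR_CCOMP,cv2.CHAIN_APPROX_NONE)[0]:
    P=onz(d,(c.reshape(-1,2)+.5)/4-.5+[roi[0],roi[1]],66)[:,:2].astype(np.float32)
    if 15<cv2.contourArea(P)<600: print(' warm',np.round(cv2.minAreaRect(P)[0],1),np.round(cv2.minAreaRect(P)[1],1))
go(590,-336,250,-27)
E
```

```text
t: 16.42
ee_pos: [575.2, 228.0, 215.3]
orientation: [0.732, 3.053, 0.003]
ft_force: [0.1, 0.6, -1.0]
width: 88.0
grasp_force: 0.0
t: 16.68
ee_pos: [573.2, 227.9, 213.1]
orientation: [-0.735, -3.053, 0.001]
ft_force: [-1.3, 0.3, -0.4]
width: 87.6
grasp_force: 0.0
[502.6 263.9] [ 65.5 114.8] 62.97
 warm [532.9 249. ] [9.  4.4]
 warm [503.  264.8] [21. 21.]
 warm [502.8 265. ] [5.3 5.3]
t 16.73 pos [572.9 228.1 213.1] shift [-271.4 -494.8  -36.8] turn [-0.001 -0.001 -0.   ] q6 -0.74 F [0.4 0.5 0.2] w 87.9 0.0
```

View pics/w4.png

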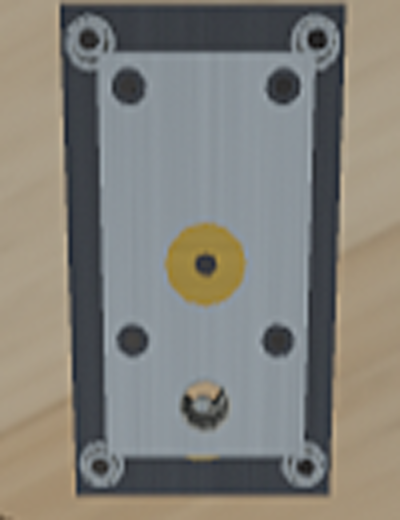

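The top half is nested squarely: brass seat (205,263) and hole (204,404) in the crop, seat at (503,264.8), hole showing open. Next, the pin block.

```bash
python3 -m handwheel '[[-24,-55,-4,0,0,0,0],[-24,-55,-4,0,0,0,0],[-24,-55,-4,0,0,0,0],[-24,-55,-4,0,0,0,0],[-24,-55,-4,0,0,0,0],[-24,-55,-4,0,0,0,0],[-24,-55,-4,0,0,0,0],[-24,-55,-4,0,0,0,0],[-24,-55,-4,0,0,0,0],[-24,-55,-4,0,0,0,0]]' && python3 -m handwheel '[[-15,-37,0,0,0,0,0],[0,0,0,0,0,0.155,0],[0,0,0,0,0,0.155,0],[0,0,0,0,0,0.155,0],[0,0,0,0,0,0.155,0],[0,0,0,0,0,0.155,0],[0,0,0,0,0,0,0],[0,0,0,0,0,0,0]]' && python3 - <<'E'
from h import *
d=grab('wrist','w5n')
u,v=proj(d,[(509,-336,60)])[0]; print(u,v)
u0,v0=max(0,int(u-90)),max(0,int(v-70)); print(u0,v0)
im=cv2.resize(d['frame'][v0:v0+150,u0:u0+190],None,fx=4,fy=4,interpolation=cv2.INTER_CUBIC)
cv2.imwrite('pics/w5.png',im)
go(534,-411,250,-71.5)
E
```

```text
t: 17.98
ee_pos: [537.4, -371.7, 253.6]
orientation: [-0.732, -3.055, -0.001]
ft_force: [1.5, -0.5, -0.8]
width: 88.0
grasp_force: 0.0
t: 18.98
ee_pos: [534.4, -410.1, 253.4]
orientation: [-1.829, -2.554, -0.0]
ft_force: [0.3, 0.2, 0.4]
width: 88.0
grasp_force: 0.0
251.26693446926126 109.1899986503828
161 39
t 19.02 pos [ 534.4 -410.3  253.5] shift [-0.5 -0.6  3.5] turn [-0.    -0.     0.004] q6 -1.0 F [-0.4  0.2 -0.8] w 87.8 0.0
```

View pics/w5.png

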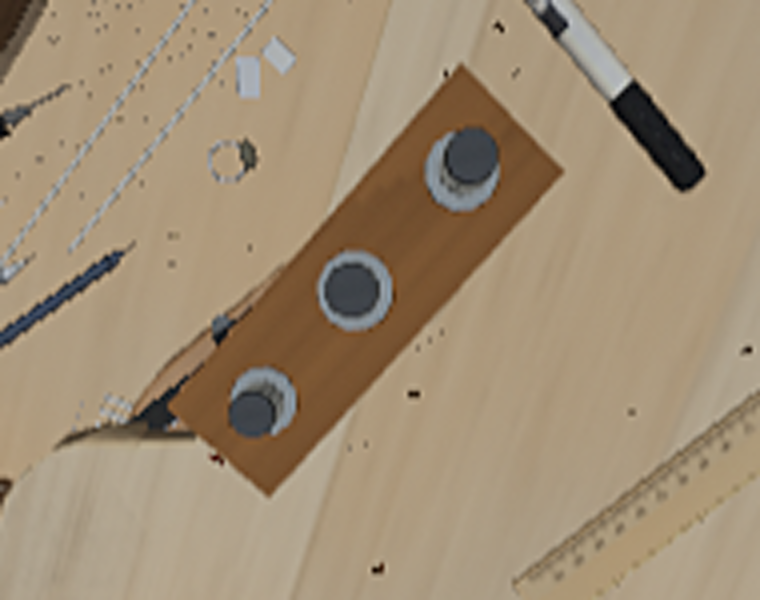

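The crop shows the block lying diagonally with three pins: collars at (462,172), (355,290) and (263,400), handle tops at (471,156), (352,290) and (252,413). Collar widths suggest long, medium, short from the upper right. I'll check by casting at each height.

```bash
python3 - <<'E'
from h import *
d=cv2.imread('pics/w5n.png'); c=grab('wrist'); c['frame']=d
u0,v0=161,39
im=cv2.resize(d[v0:v0+150,u0:u0+190],None,fx=4,fy=4,interpolation=cv2.INTER_CUBIC)
h=cv2.cvtColor(im,cv2.COLOR_BGR2HSV)
W=lambda px,z: onz(c,(np.array(px,float).reshape(-1,2)+.5)/4-.5+[u0,v0],z)
print('block hsv',h[230,400],'collar',h[325,358],'handle',h[290,352],'wood',h[500,600])
m=((h[...,1]>115)&(h[...,0]<20)&(h[...,2]>80)).astype(np.uint8); m[:60]=0
m=cv2.morphologyEx(m,cv2.MORPH_OPEN,np.ones((9,9)))
cs=cv2.findContours(m,cv2.RETR_EXTERNAL,cv2.CHAIN_APPROX_NONE)[0]; k=max(cs,key=cv2.contourArea)
r=cv2.minAreaRect(W(k,46)[:,:2].astype(np.float32)); print('block',r)
# pins
bm=np.zeros(m.shape,np.uint8); cv2.drawContours(bm,[cv2.convexHull(k)],-1,1,-1)
pm=((h[...,1]<90)).astype(np.uint8)*bm
pm=cv2.morphologyEx(pm,cv2.MORPH_OPEN,np.ones((9,9)))
for k in cv2.findContours(pm,cv2.RETR_EXTERNAL,cv2.CHAIN_APPROX_NONE)[0]:
    if cv2.contourArea(k)<1500: continue
    q=k.reshape(-1,2); mm=np.zeros(m.shape,np.uint8); cv2.drawContours(mm,[k],-1,1,-1)
    light=((h[...,2]>105).astype(np.uint8)*mm)
    dark=((h[...,2]<90).astype(np.uint8)*mm); dark=cv2.morphologyEx(dark,cv2.MORPH_OPEN,np.ones((15,15)))
    kl=np.vstack(cv2.findContours(light,cv2.RETR_EXTERNAL,cv2.CHAIN_APPROX_NONE)[0]); kd=max(cv2.findContours(dark,cv2.RETR_EXTERNAL,cv2.CHAIN_APPROX_NONE)[0],key=cv2.contourArea)
    print('pin px',q.mean(0).round())
    for z in (56,74,92):
        P=W(cv2.convexHull(kl),z)[:,:2].astype(np.float32); Q=W(kd,z+38)[:,:2].astype(np.float32)
        a,b=cv2.minEnclosingCircle(P),cv2.minEnclosingCircle(Q)
        print(z,'collar',np.round(a[0],1),round(2*a[1],1),'top',np.round(b[0],1),round(2*b[1],1))
E
```

```text
block hsv [ 14 151 113] collar [102  26 148] handle [105  36  71] wood [ 18  62 172]
block ((508.36956787109375, -339.79833984375), (142.60476684570312, 46.50215530395508), 65.85980224609375)
pin px [262. 403.]
56 collar [ 490.5 -381.5] 22.6 top [ 490.8 -381. ] 15.1
74 collar [ 491.4 -379.2] 21.5 top [ 491.8 -378.4] 14.2
92 collar [ 492.4 -376.9] 20.3 top [ 492.9 -375.8] 13.4
pin px [355. 290.]
56 collar [ 507.2 -339.4] 25.0 top [ 506.9 -339.1] 15.6
74 collar [ 507.4 -339.2] 23.7 top [ 507.1 -338.8] 14.7
92 collar [ 507.5 -339. ] 22.5 top [ 507.2 -338.6] 13.9
pin px [463. 169.]
56 collar [ 527.3 -295.5] 23.7 top [ 526.5 -295.7] 15.7
74 collar [ 526.4 -297.5] 22.5 top [ 525.6 -297.9] 14.8
92 collar [ 525.5 -299.5] 21.4 top [ 524.6 -300.1] 13.9
```

Only one assignment gives a 22 mm collar over each hole: far end = medium (collar top 74 mm), middle = long, near end = short. A quick cross-check in the scene view before going over the medium pin.

```bash
python3 - <<'E'
from h import *
b=grab('scene')
for n,x,y in (('A',526.8,-297.6),('B',507.6,-339.2),('C',490,-381.6)):
    P=proj(b,[(x,y,94),(x,y,112),(x,y,130)])*1.5625; print(n,'tops px800',P.round().tolist())
    # topmost dark pixel near axis
    u=P[:,0].mean()/1.5625; g=cv2.cvtColor(b['frame'],cv2.COLOR_BGR2GRAY)
    col=g[int(P[2,1]/1.5625)-8:int(P[0,1]/1.5625)+8,int(round(u))-1:int(round(u))+2].mean(1); print(int(P[2,1]/1.5625)-8,col.round().astype(int).tolist())
go(526.8,-297.6,250,65.86-90)
go(526.8,-297.6,250,65.86+90)
E
```

```text
A tops px800 [[481.0, 426.0], [482.0, 419.0], [483.0, 412.0]]
255 [171, 163, 161, 163, 166, 169, 166, 164, 163, 164, 166, 172, 74, 51, 57, 63, 49, 30, 72, 68, 42, 45, 75, 41, 89]
B tops px800 [[493.0, 447.0], [494.0, 441.0], [495.0, 434.0]]
269 [75, 89, 72, 81, 172, 166, 174, 83, 49, 57, 63, 39, 57, 56, 74, 29, 55, 74, 31, 63, 108, 146, 68, 82, 85]
C tops px800 [[506.0, 470.0], [507.0, 464.0], [509.0, 457.0]]
284 [161, 160, 161, 161, 161, 161, 160, 158, 160, 159, 160, 161, 159, 161, 163, 148, 95, 69, 53, 56, 44, 103, 68, 73, 58]
t 19.12 pos [ 534.4 -410.6  253.5] shift [109.5  28.9   3.5] turn [ 0.    -0.    -0.824] q6 -1.0 F [ 0.1 -0.3 -0.1] w 87.6 0.0
t 19.12 pos [ 534.4 -410.6  253.5] shift [109.5  28.9   3.5] turn [-0.    -0.     2.318] q6 -1.0 F [ 0.1 -0.3 -0.1] w 87.6 0.0
```

Scene tops (417, 431 and 467 against predicted 419, 434 and 470 less the rim) confirm that A is the medium pin. I'll go over it with the fingers closing across the block.

```bash
python3 -m handwheel '[[36.5,9.6,0,0,0,0,0],[36.5,9.6,0,0,0,0,0],[36.5,9.7,0,0,0,0,0],[0,0,0,0,0,0.185,0],[0,0,0,0,0,0.185,0],[0,0,0,0,0,0.185,0],[0,0,0,0,0,0.186,0],[0,0,50,0,0,0,0],[0,0,50,0,0,0,0],[0,0,0,0,0,0,0]]' && python3 -m handwheel '[[0,0,0,0,0,0,0]]' && python3 -c "
from h import *
go(526.9,-297.6,78,65.86-180)"
```

```text
t: 20.38
ee_pos: [524.4, -296.4, 150.2]
orientation: [-2.627, -1.711, 0.005]
ft_force: [-0.5, 0.0, 0.7]
width: 87.8
grasp_force: 0.0
t: 20.5
ee_pos: [527.8, -298.4, 155.0]
orientation: [2.632, 1.713, 0.001]
ft_force: [0.0, 0.8, 0.3]
width: 88.2
grasp_force: 0.0
t 20.5 pos [ 527.8 -298.4  155. ] shift [ 0.4 -1.3 77. ] turn [0.002 0.    0.005] q6 -0.12 F [0.  0.8 0.3] w 88.2 0.0
```

```bash
python3 -m handwheel '[[0.4,-1,37,0,0,0,0],[0,0,25,0,0,0,0],[0,0,13,0,0,0,0],[0,0,2,0,0,0,0],[0,0,0,0,0,0,1],[0,0,0,0,0,0,1],[0,0,0,0,0,0,1],[0,0,0,0,0,0,1],[0,0,0,0,0,0,1],[0,0,0,0,0,0,1]]' && python3 -m handwheel '[[0,0,0,0,0,0,1],[0,0,0,0,0,0,1]]' && python3 -c "
from h import *
go(526.9,-297.6,78,65.86-180)"
```

```text
t: 21.75
ee_pos: [526.1, -297.0, 76.5]
orientation: [-2.633, -1.714, 0.0]
ft_force: [-0.4, 0.3, 0.7]
width: 31.6
grasp_force: 0.0
t: 22.0
ee_pos: [526.1, -297.1, 76.4]
orientation: [-2.633, -1.713, 0.0]
ft_force: [-0.6, 0.1, 0.3]
width: 13.3
grasp_force: 30.0
t 22.0 pos [ 526.1 -297.1   76.4] shift [-0.2  0.9 -1.6] turn [-0.    -0.     0.004] q6 -0.12 F [-0.6  0.1  0.3] w 13.3 30.0
```

Medium pin gripped (13.3 mm, 30 N). Lift it well clear of everything, then carry it over the mould.

```bash
python3 -m handwheel '[[0,0,-15,0,0,0,1],[0,0,-30,0,0,0,1],[0,0,-40,0,0,0,1],[0,0,-35,0,0,0,1]]' && python3 -m handwheel '[[50,-21.3,0,0,0,0,1],[50,-21.3,0,0,0,0,1],[50,-21.3,0,0,0,0,1],[50,-21.3,0,0,0,0,1],[50,-21.3,0,0,0,0,1],[50,-21.3,0,0,0,0,1],[50,-21.3,0,0,0,0,1],[50,-21.3,0,0,0,0,1],[50,-21.3,0,0,0,0,1],[50,-21.3,0,0,0,0,1]]' && python3 -m handwheel '[[0,0,0,0,0,0,1],[0,0,0,0,0,0,1]]' && python3 - <<'E'
from h import *
go(536.7,247,140,65.86-180)
d=grab('wrist')
p=sensors.get_obs()['ee_pos']; print(proj(d,[p,p-[0,0,30],p-[0,0,68.4]]))
u,v=proj(d,[p-[0,0,40]])[0]; u0,v0=int(u-60),int(v-70); print(u0,v0)
cv2.imwrite('pics/w6.png',cv2.resize(d['frame'][v0:v0+130,u0:u0+140],None,fx=4,fy=4,interpolation=cv2.INTER_CUBIC))
E
```

```text
t: 22.5
ee_pos: [526.1, -297.1, 198.8]
orientation: [2.633, 1.713, 0.0]
ft_force: [0.5, -1.1, -0.6]
width: 13.8
grasp_force: 30.0
t: 23.75
ee_pos: [533.7, 248.2, 197.6]
orientation: [2.633, 1.714, 0.001]
ft_force: [1.0, -0.5, -1.8]
width: 13.4
grasp_force: 30.0
t: 24.0
ee_pos: [533.5, 245.9, 196.8]
orientation: [2.632, 1.714, -0.001]
ft_force: [-0.3, 0.2, -1.9]
width: 13.2
grasp_force: 30.0
t 24.0 pos [533.5 245.9 196.8] shift [ 2.3  2.5 56.8] turn [-0.     0.001  0.005] q6 0.83 F [-0.3  0.2 -1.9] w 13.2 30.0
[[251.46973614 236.6590705 ]
 [251.55543604 218.96849494]
 [251.63574033 202.38501273]]
191 144
```

View pics/w6.png

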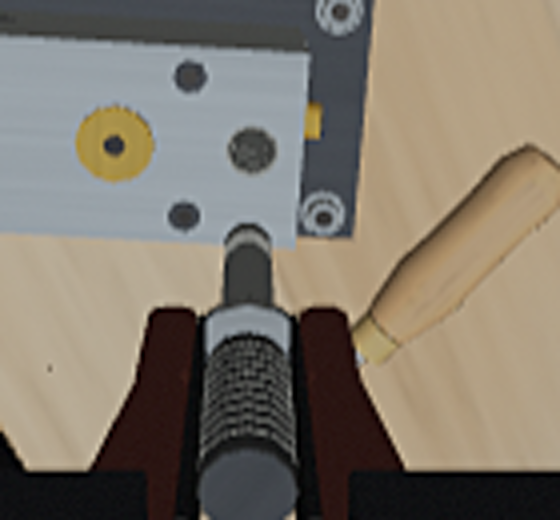

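The pin hangs upright: tip at crop (247,230), as predicted. The hole mouth is at (252,150) and the scorper handle at (450,250). I'll compute the hole on z=66 and the tip from this same view.

```bash
python3 - <<'E'
from h import *
d=grab('wrist'); s=sensors.get_obs()['ee_pos']
n=lambda p:(np.array(p)+.5)/4-.5+[191,144]
print('hole',onz(d,[n((252,150))],66).round(1),'seat',onz(d,[n((115,144))],68).round(1),'tip',onz(d,[n((247,231))],s[2]-68.4).round(1),s.round(1))
go(536.7,247,140,65.86-180)
E
```

```text
hole [[537.  246.9  66. ]] seat [[503.4 264.3  68. ]] tip [[534.7 245.4 128.3]] [533.8 245.  196.7]
t 24.1 pos [533.8 245.  196.7] shift [ 3.   1.9 56.7] turn [-0.     0.001  0.003] q6 0.83 F [-0.1 -0.6 -1.5] w 13.6 30.0
```

```bash
python3 -m handwheel '[[2.5,1.6,0,0,0,0,1],[0,0,25,0,0,0,1],[0,0,20,0,0,0,1],[0,0,9,0,0,0,1],[0,0,0,0,0,0,1],[0,0,6,0,0,0,1],[0,0,6,0,0,0,1],[0,0,6,0,0,0,1],[0,0,0,0,0,0,1]]' && python3 -c "
from h import *
go(536.8,246.9,72.4,65.86-180)"
```

```text
t: 25.22
ee_pos: [536.0, 247.9, 123.9]
orientation: [-2.633, -1.713, 0.002]
ft_force: [-0.0, 1.0, -0.4]
width: 13.5
grasp_force: 30.0
t 25.23 pos [536.  247.9 123.9] shift [-0.5  1.2 51.5] turn [-0.001  0.001  0.004] q6 0.83 F [-0.   1.  -0.4] w 13.5 30.0
```

```bash
python3 -m handwheel '[[0,0.7,5,0,0,0,1],[0,0,5,0,0,0,1],[0,0,5,0,0,0,1],[0,0,5,0,0,0,1],[0,0,5,0,0,0,1],[0,0,5,0,0,0,1],[0,0,5,0,0,0,1],[0,0,2,0,0,0,1],[0,0,0,0,0,0,1]]' && python3 -c "
from h import *
go(536.8,246.9,72.4,65.86-180)"
```

```text
t: 26.35
ee_pos: [536.3, 247.9, 87.1]
orientation: [-2.633, -1.713, 0.002]
ft_force: [-2.9, 2.9, -0.2]
width: 13.2
grasp_force: 30.0
t 26.35 pos [536.3 247.9  87.1] shift [-0.7  0.9 14.7] turn [-0.001  0.001  0.004] q6 0.83 F [-2.9  2.9 -0.2] w 13.2 30.0
```

```bash
python3 -m handwheel '[[0.2,-0.7,2,0,0,0,1],[0,0,2,0,0,0,1],[0,0,2,0,0,0,1],[0,0,2,0,0,0,1],[0,0,2,0,0,0,1],[0,0,2,0,0,0,1],[0,0,1.5,0,0,0,1],[0,0,0,0,0,0,1]]' && python3 -c "
from h import *
go(536.8,246.9,72.4,65.86-180)"
```

```text
t: 27.35
ee_pos: [535.4, 248.3, 73.4]
orientation: [-2.633, -1.712, 0.003]
ft_force: [-3.6, 3.0, -1.8]
width: 13.7
grasp_force: 30.0
t 27.35 pos [535.4 248.3  73.4] shift [-0.7  1.8  1. ] turn [-0.002  0.001  0.004] q6 0.83 F [-3.6  3.  -1.8] w 13.7 30.0
```

```bash
python3 -m handwheel '[[0.3,-0.7,1,0,0,0,1],[0,0,1,0,0,0,1],[0,0,0.5,0,0,0,1],[0,0,0,0,0,0,1]]' && python3 -c "
from h import *
go(536.8,246.9,72.4,65.86-180)"
```

```text
t: 27.85
ee_pos: [535.4, 248.8, 72.4]
orientation: [-2.633, -1.713, 0.001]
ft_force: [-7.9, 1.0, 10.7]
width: 13.2
grasp_force: 30.0
t 27.85 pos [535.4 248.8  72.4] shift [-1.2  2.  -0. ] turn [-0.001  0.     0.004] q6 0.83 F [-7.9  1.  10.7] w 13.2 30.0
```

Home: it stops at the expected height with 10.7 N up. Release, rise and look.

```bash
python3 -m handwheel '[[0,0,0,0,0,0,0.7],[0,0,0,0,0,0,0.4],[0,0,0,0,0,0,0.4],[0,0,-5,0,0,0,0.3],[0,0,-30,0,0,0,0.3],[0,0,-50,0,0,0,0],[0,0,-50,0,0,0,0],[-40,0,-20,0,0,0,0],[-40,0,0,0,0,0,0],[0,0,0,0,0,0,0]]' && python3 -m handwheel '[[0,0,0,0,0,0,0],[0,0,0,0,0,0,0]]' && python3 - <<'E'
from h import *
d=grab('wrist','w7n')
u,v=proj(d,[(520,255,66)])[0]
e=proj(d,[(536.9,246.9,70),(536.9,246.9,108),(502.8,264.3,68)])
u0,v0=max(0,int(u-85)),max(0,int(v-70)); print('collar,top,seat px',((e-[u0,v0]+.5)*4).round().tolist())
cv2.imwrite('pics/w7.png',cv2.resize(d['frame'][v0:v0+140,u0:u0+170],None,fx=4,fy=4,interpolation=cv2.INTER_CUBIC))
E
```

```text
t: 29.1
ee_pos: [502.6, 173.9, 227.2]
orientation: [2.635, 1.711, 0.0]
ft_force: [0.3, -0.0, -0.3]
width: 88.0
grasp_force: 0.0
t: 29.35
ee_pos: [504.0, 176.3, 226.4]
orientation: [-2.633, -1.714, -0.0]
ft_force: [0.9, -0.1, 0.5]
width: 88.2
grasp_force: 0.0
collar,top,seat px [[409.0, 285.0], [409.0, 286.0], [273.0, 277.0]]
```

View pics/w7.png

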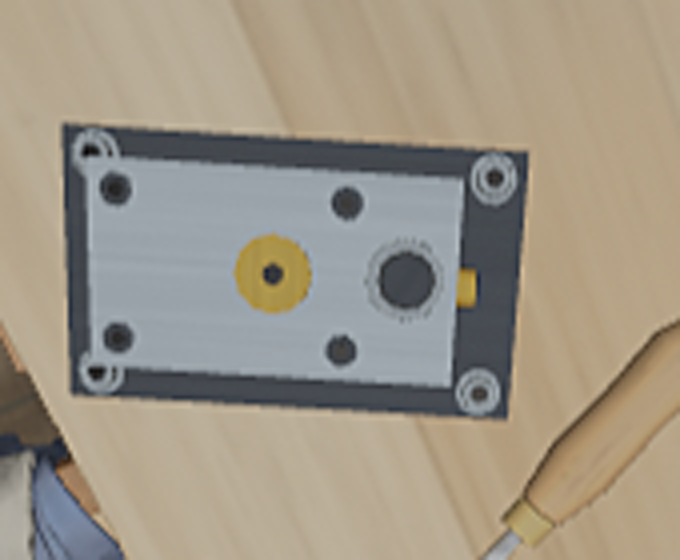

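Pin upright in the hole: collar (405,280), handle top (407,281), seat (273,274), as predicted. I'll move aside and confirm the handle's height in the scene view.

```bash
python3 -m handwheel '[[-20,-50,-20,0,0,0,0],[-20,-50,-20,0,0,0,0],[-20,-50,-20,0,0,0,0],[-20,-50,-20,0,0,0,0],[0,0,0,0,0,0,0],[0,0,0,0,0,0,0]]' && python3 - <<'E'
from h import *
b=grab('scene','s8'); g=cv2.cvtColor(b['frame'],cv2.COLOR_BGR2GRAY)
P=proj(b,[(536.9,246.9,z) for z in (118,108,70,66)]); print(P.round(1).tolist())
u=int(round(P[1,0]));v=int(P[0,1])-6
print(v); print(g[v:v+28,u-6:u+7])
cv2.imwrite('pics/s8c.png',cv2.resize(b['frame'][v-30:v+45,u-60:u+50],None,fx=7,fy=7,interpolation=cv2.INTER_CUBIC))
E
```

```text
t: 30.15
ee_pos: [288.9, 184.0, 306.7]
orientation: [2.632, 1.715, 0.002]
ft_force: [0.1, 0.3, 0.4]
width: 87.6
grasp_force: 0.0
[[186.8, 171.4], [187.2, 173.8], [188.5, 182.6], [188.6, 183.5]]
165
[[163 170 173 179 184 186 188 191 186 184 183 184 178]
 [170 165 164 144  70  72  79  76  74 108 150 152 192]
 [ 98 110 133  85  24  21  29  28  34  37  45  38  46]
 [167 185 189 146  54  33  36   6   3   3   5  14  17]
 [ 93  74 137 184 188 180 179 185 194 146 142  98  43]
 [ 40  22  36  99 179 181 174 171 173 178 183 188 192]
 [100  27  35  32 100 179 178 171 169 168 173 176 178]
 [177 102  23  35  36  69 132 175 179 171 168 170 172]
 [170 178 141  63  30  41  52  72 122 176 176 172 171]
 [169 171 173 185  85  56  60  60  34  64 135 179 181]
 [171 171 172 181  90  54  58  44  24  42  43  54  66]
 [172 172 172 177 100  31  65  35   5  14  21  39  40]
 [168 173 173 182 134  91  45  52 100 141  62  11   8]
 [167 168 173 184 132  43  51  56  79 179 180 184 143]
 [168 170 173 180 128  58  53  86  66 166 169 173 175]
 [175 147 138 166 163  90  33  25  65 172 169 166 168]
 [144  33  17 161 181  75  31  26  48 118 168 169 167]
 [132  98 164 174 169  87  30  29  24 104 151 166 166]
 [170 168 170 172 158  90  49  52  18  97 129 165 171]
 [165 168 167 168 161 151 118 114 152 115 130 162 168]
 [167 166 165 167 169  94  82  95  92 100 162 167 169]
 [158 164 164 167 170 169 171 176 171 172 166 166 169]
 [166 171 178 149 170 168 167 166 168 168 168 170 173]
 [164 170  63   4  98 165 175 174 175 176 178 157 137]
 [169 177 152 117 175 161 135 134 115  90  90  90  89]
 [157 137 135 118  97  92  89  89  89  89  91  92  94]
 [ 87  90  90  91  91  92  93  93 115  98  94  94  96]
 [ 92  92  94  93  95  94  93  93  94  95  94  95  94]]
```

The handle top starts at row ~172 and the collar ends at ~185. Both fit a fully seated pin (the rows would be about 2.5 px higher if it were 10 mm short). Handing in.

```bash
python3 -c "
from workcell import ctrl
print(ctrl.close_job())"
```

```text
the job is handed in; nothing more can be done
None
```

I stacked the core plate and top half on the bottom half, pushed the middle pin fully home through all three plates, and handed the job in at about 30 s; the hand-in returned no verdict.

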